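Press the soap scraper home in its fitted tray

ROBOT

A 7-joint arm with a two-finger parallel gripper is mounted at the origin on the work surface. World frame = base frame: x ahead of the robot, y to its left, z up, the work surface at z = 0. Lengths are in m, angles in rad, forces in N, time in s.
With the tool pointing down it reaches from about 0.4 to 0.9 m from the base axis. Payload 5.5 kg.
Tool frame: the origin (TCP) lies at the very end of the fingers, on their centre line; the grasp point (between the pads) lies 19 mm behind it (ctrl.hold_point_z is the distance from the TCP to the grasp point, in m); z points along the fingers, y is the direction in which the jaws open and shut (so a half turn about z gives the same grasp; the last joint's range is limited). The gripper opens to 92 mm and grips with 3 to 60 N. Pads are 19 mm wide; open, the fingers measure 130 mm over their backs; the gripper's body (75 mm by 190 mm) begins 47 mm behind the grasp point.
Start: joints at [1.566, 0.501, -0.427, 1.55, 0.221, 1.138, -0.21], TCP at [0.172, -0.627, 0.227] pointing down, gripper open.
Joint ranges: [-2.88, 2.88], [-0.31, 2.03], [-1.54, 1.56], [0.2, 2.42], [-1.41, 4.55], [0.19, 2.02], [-2.57, 2.57]. Speed limits (rad/s): [2.57, 2.57, 3.14, 3.14, 3.14, 3.14, 3.14].

INTERFACE

Orientations are given as a rotation vector (axis times angle).
In Python, from bench import ctrl gives the robot as it stands. The module is installed in compiled form; this text tells all that it offers.
- The arm moves only by the tool carry_out, never from a script. Its argument "series" is a list of rows, each a list of 7 numbers: the closure in counts, from 0 (fully open) to 255 (shut), then the shift along the tool's x, y, z in mm, then the turn, a rotation vector about the tool's x, y, z in degrees. In form: [[hand, x, y, z, ax, ay, az], ...]. A call has 1 to 10 rows; each row shifts and turns the commanded pose from where the row before left it, along the tool's axes as they then stand; what a row does not reach is not made up. A row lasts 1/12 s, in which the tool goes at most 41.7 mm and 7.16 degrees, less where a joint would pass 70% of its speed; a pose out of reach is approached as far as the arm can. A call is refused whole if a number of a shift passes 41.7 or a number of a turn 7.16, either way. A call with a gripper value outside its range is refused whole. The fingers move at their own pace and stop on an object; "newtons" is the grip in N (left out, the last holds). Time passes only in rows, so rows that do not move let the fingers close. It gives the time, the measured TCP pose, the force and the opening at its end, in the units of the state.
- ctrl.sense(): the state, without advancing time (a new reading comes with each control period).
- ctrl.capture(name): name is "scene" or "side" or "wrist"; returns the picture (400x640x3 uint8, blue, green, red); there is no depth.
- ctrl.camera_info(name): a dict with "intrinsics" (3x3 intrinsics, pixels), "world_from_camera" (4x4, takes a point from camera to world coordinates). Camera axes: x right, y down, z forward; pixel columns grow to the right and rows downward; lengths in m; the calibration is good to about 2 mm. A picture is of the moment at which its call begins: read the wrist's pose just before it. camera_info takes no time and is no camera call; for the wrist camera it gives the pose at the moment of the call.
- ctrl.finish_job(): hands the job in, once; it reports no verdict.
Trained networks look in the newest picture that a camera, given by its name, has taken for a name from the list of things; names that differ only in an ending like _2 or _b are one class to them, and where a whole thing is asked for, a point or a joint stands for the part that bears it (a point fixed in the world has none). Each returns a list of dicts, best first, with "confidence" (0 to 1); they miss things now and then, are a little off and sometimes report something else, mostly with a low value. They report only what shows in the picture. A call takes as long as a camera call. They do not tell look-alikes from the thing itself.
- ctrl.spot_in(thing, camera): "extent" ([left, top, width, height] in pixels, round what is visible of it).
- ctrl.regions_of(thing, camera): "pixels" (400x640 bool, what is visible of it) and "extent" ([left, top, width, height] in pixels, round what is visible of it).
The state is a dict: "time_s": time; "q": joint angles; "dq": joint speeds; "joint_torque": joint torques, N m; "ee_pos": TCP position; "tcp_rot": TCP orientation; "force": force on the tool from outside, world axes, zero at the start; "ft_torque": the same for the moment, N m; "finger_gap": finger opening in m.
Only numpy, scipy, OpenCV 4.12 (cv2) and the standard library are available. Lean on these libraries where they do the work, as an engineer would, in place of code of your own. Each camera call takes 0.05 s, during which the arm holds its last target.

TASK

The soap workshop is over: put the L-shaped scraper away in the wooden tray whose cut-out matches it (the other tray is cut for its mirror image). The cut-out panel sits loose in its frame and may have slid a little lengthways, so feel for it; then push the scraper down past the spring catches, firmly but without forcing it, until handle and blade both lie fully home and level on the bottom. Leave the soaps, candles and mould cup where they stand.

Things in the scene. Friction and masses are not known exactly. Their poses are not given: they have to be found in the camera images.
- scraper: Loose L-shaped soap scraper, 0.14 to 0.26 kg, flat on the table. Origin: centre of its 150 x 70 mm outline, on the underside; x runs from handle to blade, z up. Dark wooden handle: x -75 to +35, y -35 to -9 mm (26 mm wide, centre line y = -22), 28 mm high. Steel blade: x +35 to +75, y -35 to +35 mm, 6 mm thick, at the bottom. Centre of mass near x +12, y -13 mm.
- scraper_grip (a point): Point on top of the scraper's handle (scraper x -5, y -22, z 28 mm), near the centre of mass: a good place to grasp across the 26 mm width.
- scraper_heel (a point): Point on the scraper's underside, under the free end of the handle (x -70, y -22, z 0 mm).
- scraper_nose (a point): Point on the scraper's underside, at the middle of the blade's edge (x +70, y 0, z 0 mm).
- tray: Fixed wooden tray frame 204 x 108 x 32 mm; origin at the centre of its underside. In it lies a panel (168 x 96 mm, top also at z 32 mm) with the L-shaped recess that fits the scraper: 2 mm to spare on every side, square-edged, 20 mm deep, floor at z 12 mm. The panel stands up to 12 mm off centre along tray x, either way: this is NOT in the pose given here and must be seen or felt.
- tray_centre (a point): Tray x 0, y 0, z 12 mm: the recess's centre on its floor, were the panel centred. Seated, the scraper's underside is on the floor, its axes parallel to the tray's, its origin on the tray's x axis, shifted along it as the panel is; its handle stands 8 mm above the top face. The panel is stiff to slide (about 8 N). Pressing the scraper on the tray with more than 70 N is forcing.
- tray_slot (a point): Tray x -20, y -22, z 32 mm: over the handle's slot. Two pairs of sprung steel balls (12 mm) bulge 3.5 mm from its long walls, under scraper x -58 and +18 mm. A scraper let go in the recess rests on them, underside about 9 mm above the floor; pushing it past takes very roughly 8 N at one end of the handle's top, 15 N in all. It stays where pushed.
- mirror_tray: The same tray cut for the mirror image (its handle slot along y = +22 mm): the scraper does not fit it. Origin and axes as for tray.
- star_soap: Loose six-pointed flat soap, 56 mm across, 16 mm high; origin at the centre of the underside.
- round_soap: Loose round flat soap, 56 mm across, 20 mm high; origin at the centre of the underside.
- layered_soap: Loose two-layer soap block, 45 x 70 x 55 mm high; origin at the centre of the underside.
- pillar_candle: Loose pillar candle, 64 mm across, 111 mm high plus the wick; origin at the centre of the underside.
- taper_candle: Loose tapered candle, 68 mm across at the foot, 100 mm high plus the wick; origin at the centre of the underside.
- mould_cup: Loose aluminium mould cup, 70 mm across, 70 mm high; origin at the centre of the underside.
Mind the look-alikes: they are no part of the job. There is more than one size of the scraper; the one meant has the size given above.

How it is judged:
At the end, for the whole second after the job is handed in: The scraper lies in the matching tray's recess, right way up and at rest: heel and nose points within 5 mm of the tray's y -22 and y 0 mm, origin within 17 mm of the tray's centre along x, both points less than 2.5 mm above the recess floor, tilted less than 0.03 rad (y of scraper_heel in the frame of tray between -0.027 and -0.017 m and y of scraper_nose in the frame of tray between -0.005 and 0.005 m and x of scraper in the frame of tray between -0.017 and 0.017 m and z of each of scraper_heel, scraper_nose in the frame of tray below 0.0145 m and angle between scraper's own z axis and vertical below 0.03 rad and linear speed of scraper below 0.01 m/s); the robot touches nothing.
It fails at once if the scraper is forced: pressed into either tray with more than 70 N (contact force between scraper and tray above 70 N or contact force between scraper and mirror_tray above 70 N).
It fails at once if a soap, candle or the mould cup is moved more than 30 mm or tipped over ((distance of star_soap from where it was at the start of the episode above 0.03 m or angle between star_soap's own z axis and vertical above 0.4 rad) or (distance of round_soap from where it was at the start of the episode above 0.03 m or angle between round_soap's own z axis and vertical above 0.4 rad) or (distance of layered_soap from where it was at the start of the episode above 0.03 m or angle between layered_soap's own z axis and vertical above 0.4 rad) or (distance of pillar_candle from where it was at the start of the episode above 0.03 m or angle between pillar_candle's own z axis and vertical above 0.4 rad) or (distance of taper_candle from where it was at the start of the episode above 0.03 m or angle between taper_candle's own z axis and vertical above 0.4 rad) or (distance of mould_cup from where it was at the start of the episode above 0.03 m or angle between mould_cup's own z axis and vertical above 0.4 rad)).
It also fails if it takes over 72 s, if anything falls off the work surface, if the arm or the gripper's body presses on something with over 40 N, if the wrist force passes 120 N, or if a joint passes its speed limit or range.

## Working session

There is one attempt and no reset: what is moved stays moved. The work goes in short steps, Python scripts to look and compute and a tool call to move; the robot and the scene stay as the last step left them, time stands still between calls to the robot, and variables do not carry over. Pictures are saved under pics/ and viewed, and the job is handed in when it is done.

Besides the shell and the picture viewer there is one more tool, called after ">>>" as name([rows], argument=value, ...), one row to a line, values as JSON. carry_out: Moves the arm, as the interface text tells. Its arguments: {"type":"object","properties":{"series":{"type":"array","items":{"type":"array","items":{"type":"number"}}},"newtons":{"type":"number"}},"required":["series"]}

```bash
mkdir -p pics; python3 - <<'E'
from bench import ctrl
import cv2
for n in ["scene","side","wrist"]:
    im=ctrl.capture(n); cv2.imwrite(f"pics/a_{n}.png",im)
    i=ctrl.camera_info(n); print(n,i["intrinsics"],i["world_from_camera"])
s=ctrl.sense(); print(s, ctrl.hold_point_z)
E
```

```text
scene [[405.72826397   0.         320.72167875]
 [  0.         405.72826397 200.47558379]
 [  0.           0.           1.        ]] [[ 0.45370498  0.68793373 -0.56647945  1.13420073]
 [ 0.8909582  -0.33691147  0.30444071 -0.37138678]
 [ 0.01858161 -0.64283578 -0.76577861  0.86216617]
 [ 0.          0.          0.          1.        ]]
side [[393.44610722   0.         320.25867729]
 [  0.         393.44610722 195.10820477]
 [  0.           0.           1.        ]] [[ 0.79123348 -0.47553551  0.38446788  0.16312817]
 [-0.61151192 -0.61358379  0.49956792 -0.52282866]
 [-0.00165903 -0.63038156 -0.77628367  0.82335014]
 [ 0.          0.          0.          1.        ]]
wrist [[313.03268888   0.         315.77252869]
 [  0.         313.03268888 196.17227155]
 [  0.           0.           1.        ]] [[ 2.65858780e-01 -9.21226782e-01 -2.84007615e-01  2.49796800e-01]
 [-9.64011982e-01 -2.54031407e-01 -7.84151995e-02 -6.03170271e-01]
 [ 9.13278345e-05  2.94634113e-01 -9.55610135e-01  3.83184513e-01]
 [ 0.00000000e+00  0.00000000e+00  0.00000000e+00  1.00000000e+00]]
{'time_s': 0.15, 'q': array([ 1.56622952,  0.5016756 , -0.42686242,  1.55119904,  0.22080726,
        1.13829428, -0.21028966]), 'dq': array([-2.25816685e-04, -2.31667826e-03, -5.52128990e-04, -2.46490477e-03,
        1.11515692e-03,  1.03282261e-03,  8.90922330e-05]), 'joint_torque': array([-8.44515860e-03, -5.67097986e+01, -5.82587197e+00, -2.79453295e+01,
       -6.86922530e-02,  2.65257148e-02,  1.16157776e-04]), 'ee_pos': array([ 0.17182256, -0.62632035,  0.22589706]), 'tcp_rot': array([-3.11195774e+00, -4.19274775e-01,  1.97989625e-04]), 'force': array([ 0.69488967, -0.62108582,  0.14526187]), 'ft_torque': array([-0.01666213,  0.04245513, -0.0028456 ]), 'finger_gap': 0.09211744475308405} 0.0188
```

View pics/a_scene.png

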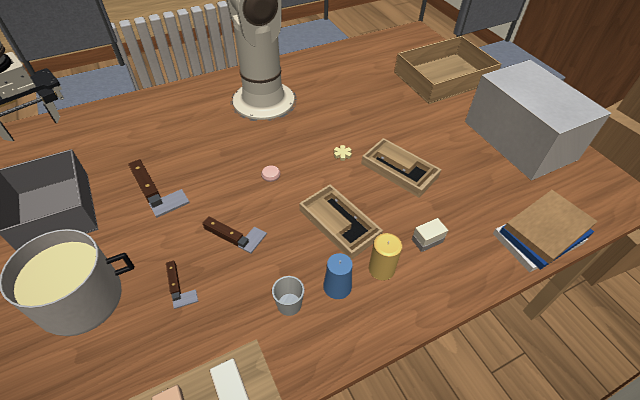

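View pics/a_side.png

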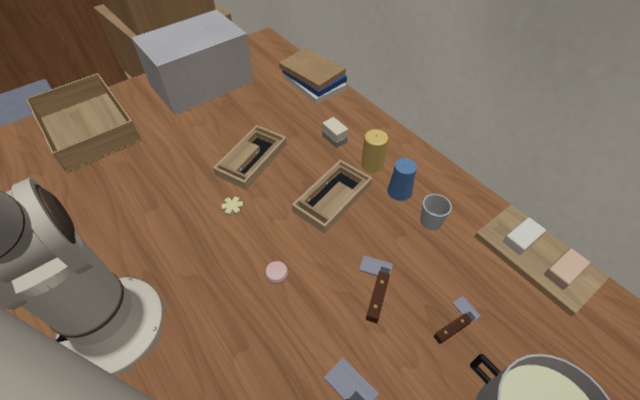

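View pics/a_wrist.png

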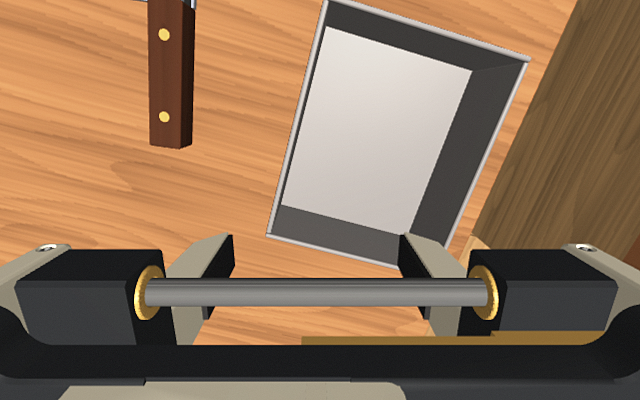

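Scrapers: large (150,188), medium (236,233) and small (180,285) in the scene picture. Trays: (342,217) and (401,163). I'll take zoomed crops to measure them.

```bash
python3 - <<'E'
import cv2
im=cv2.imread("pics/a_scene.png")
def crop(im,x,y,w,h,k,fn): cv2.imwrite(fn,cv2.resize(im[y:y+h,x:x+w],None,fx=k,fy=k,interpolation=cv2.INTER_CUBIC))
crop(im,120,150,160,160,4*.9,"pics/c1.png")
crop(im,290,130,160,130,5,"pics/c2.png")
im=cv2.imread("pics/a_side.png")
crop(im,200,110,200,125,4,"pics/c3.png")
crop(im,320,240,180,150,4,"pics/c4.png")
E
```

```text
(no output)
```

View pics/c1.png

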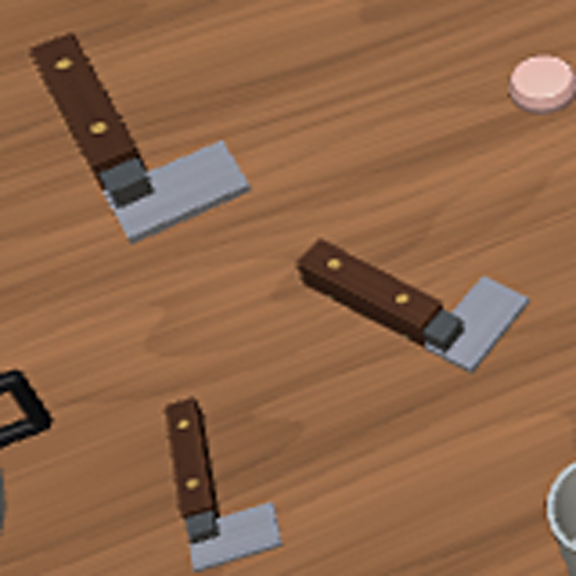

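View pics/c2.png

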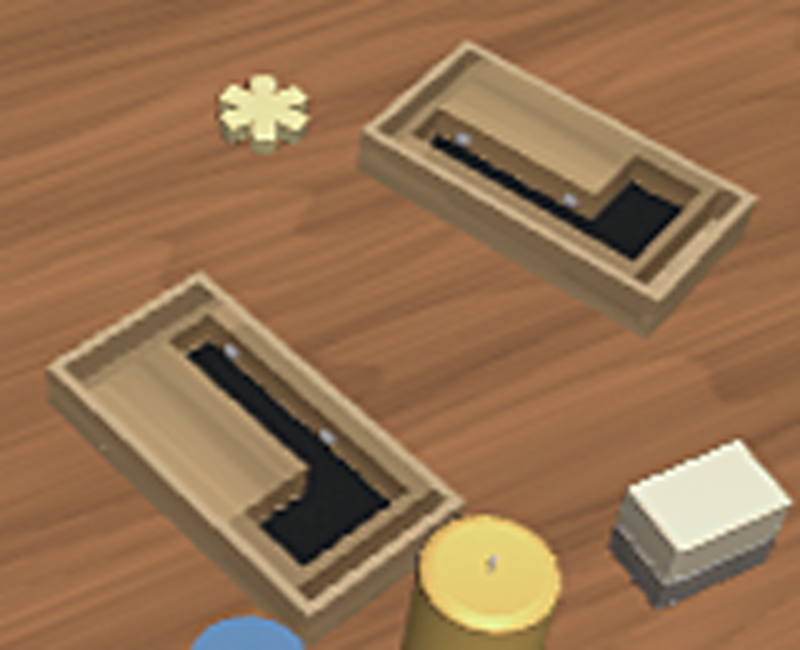

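View pics/c3.png

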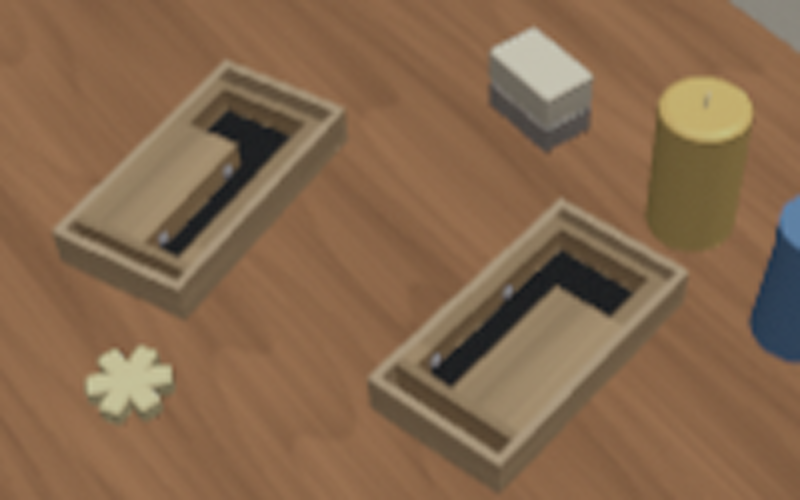

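View pics/c4.png

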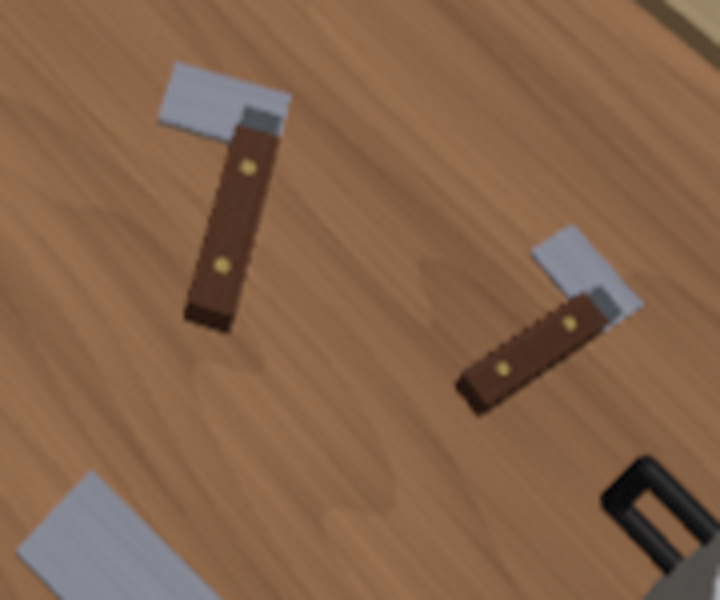

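Each scraper has its blade on the left when looking along x. The tray at scene (401,163) has its blade cut-out on that same side, so it is the matching one; (342,217) is the mirror. Next I'll measure by triangulation.

```bash
cat > h.py <<'E'
import numpy as np, cv2
from scipy.optimize import least_squares
CAM={}
def cams():
    from bench import ctrl
    return {n:(ctrl.camera_info(n)["intrinsics"],ctrl.camera_info(n)["world_from_camera"]) for n in ["scene","side"]}
def P(c):
    K,T=c; return K@np.linalg.inv(T)[:3]
def proj(c,X):
    X=np.atleast_2d(X); h=P(c)@np.c_[X,np.ones(len(X))].T; return (h[:2]/h[2]).T
def tri(c1,p1,c2,p2):
    X=cv2.triangulatePoints(P(c1),P(c2),np.array(p1,float).T,np.array(p2,float).T); return (X[:3]/X[3]).T
def onplane(c,p,z):
    K,T=c; p=np.atleast_2d(p).astype(float); d=(T[:3,:3]@np.linalg.inv(K)@np.c_[p,np.ones(len(p))].T).T
    o=T[:3,3]; s=(z-o[2])/d[:,2]; return o+d*s[:,None]
def unc(p,k,ox,oy): p=np.array(p,float); return (p+.5)/k-.5+[ox,oy]
def fit(obs,z0=0.,x0=(0.5,0,0),freez=False):
    # obs: list of (cam, pix Nx2, model Nx3 m)
    def r(v):
        c,s=np.cos(v[2]),np.sin(v[2]); R=np.array([[c,-s,0],[s,c,0],[0,0,1]])
        t=np.array([v[0],v[1],v[3] if freez else z0])
        return np.concatenate([(proj(cm,np.array(m)@R.T+t)-px).ravel() for cm,px,m in obs])
    o=least_squares(r,list(x0)+([z0] if freez else []),loss="soft_l1"); return o.x,r(o.x)
E
python3 - <<'E'
from h import *
c=cams(); S,D=c["scene"],c["side"]
np.set_printoptions(precision=4,suppress=True)
# scraper medium
ps=unc([(486,277),(528,299),(472,370)],3.6,120,150); pd=unc([(159,122),(177,62),(291,94)],4,320,240)
X=tri(S,ps,D,pd); print("blade",X, np.linalg.norm(np.diff(X,axis=0),axis=1))
m=np.array([[.035,.035,.006],[.075,.035,.006],[.075,-.035,.006]])
hs=unc([(322,239),(299,262)],3.6,120,150); hd=unc([(236,317),(190,305)],4,320,240)
Xh=tri(S,hs,D,hd); print("handle end",Xh)
mh=np.array([[-.075,-.009,.028],[-.075,-.035,.028]])
# check association of handle corner: side pixel left = blade side (+y)
hd=hd[::-1]; Xh=tri(S,hs,D,hd); print("handle end swapped",Xh)
print("outline length (handle end to blade edge)",)
x0=(X[1,0],X[1,1],np.arctan2(*(X[1]-X[0])[1::-1]))
for fz in (0,1):
    v,r=fit([(S,ps,m),(D,pd,m),(S,hs,mh),(D,hd,mh)],0,x0,fz);print(v,r.reshape(-1,2))
print("sizes of others: large blade/small blade")
print("large",np.linalg.norm(np.diff(onplane(S,unc([(223,141),(250,186),(131,241)],3.6,120,150),.006),axis=0),axis=1))
print("small",np.linalg.norm(np.diff(onplane(S,unc([(275,504),(281,545),(194,570)],3.6,120,150),.006),axis=0),axis=1))
# tray
mt=np.array([[-.102,.054,.032],[.102,.054,.032],[.102,-.054,.032],[-.102,-.054,.032]])
ts=unc([(470,42),(755,200),(655,298),(363,130)],5,290,130); td=unc([(58,232),(227,63),(345,108),(182,288)],4,200,110)
X=tri(S,ts,D,td);print("tray",X)
for fz in (0,1):
    v,r=fit([(S,ts,mt),(D,td,mt)],0,(X[:,0].mean(),X[:,1].mean(),np.arctan2(*(X[1]-X[0])[1::-1])),fz);print(v,r.reshape(-1,2))
# mirror tray centre etc
print("mirror", onplane(S,unc([(200,275),(462,500),(310,612),(50,372)],5,290,130),.032))
print("star,round",onplane(S,[(343,152),(271,172)],.016))
print("layered, pillar tops",onplane(S,[(431,230),],.055),onplane(S,[(388,242)],.111),onplane(S,[(340,262)],.1),onplane(S,[(288,285)],.07))
E
```

```text
blade [[ 0.5034 -0.2271  0.004 ]
 [ 0.5368 -0.2065  0.0074]
 [ 0.5753 -0.2634  0.0074]] [0.0394 0.0687]
handle end [[ 0.4467 -0.3354  0.0349]
 [ 0.4402 -0.3347  0.0202]]
handle end swapped [[ 0.4363 -0.3247  0.0263]
 [ 0.4503 -0.345   0.028 ]]
outline length (handle end to blade edge)
[ 0.4936 -0.276   0.5854] [[-0.6613 -0.011 ]
 [ 0.419   0.1972]
 [-0.0585  0.434 ]
 [-0.3236 -0.816 ]
 [-0.4093 -0.0607]
 [ 0.029   0.2902]
 [-0.9104  0.0508]
 [-1.1458  0.6294]
 [-0.747  -0.9318]
 [-0.0759 -0.0359]]
[ 0.4936 -0.2759  0.5855 -0.0001] [[-0.6521  0.0049]
 [ 0.4276  0.2127]
 [-0.0481  0.4489]
 [-0.3319 -0.8033]
 [-0.418  -0.0473]
 [ 0.018   0.3027]
 [-0.8983  0.068 ]
 [-1.1329  0.6465]
 [-0.756  -0.9218]
 [-0.086  -0.0264]]
sizes of others: large blade/small blade
large [0.0544 0.0929]
small [0.0299 0.0534]
tray [[0.3838 0.2436 0.0332]
 [0.5686 0.3207 0.0319]
 [0.6081 0.2202 0.0367]
 [0.4238 0.1437 0.036 ]]
[0.4958 0.2335 0.3909] [[-0.6761  0.136 ]
 [ 0.5965  0.1056]
 [ 0.7856  1.6024]
 [-0.3258  0.7483]
 [-1.4189 -0.0234]
 [-0.0802 -0.5223]
 [ 0.3284  0.3222]
 [-0.7485  0.7471]]
[0.496  0.2322 0.3915 0.0019] [[-0.9261 -0.1803]
 [ 0.4503 -0.2017]
 [ 0.6179  1.3288]
 [-0.6047  0.4585]
 [-1.2757 -0.2555]
 [ 0.094  -0.8215]
 [ 0.5731  0.0228]
 [-0.5221  0.5214]]
mirror [[ 0.4798  0.0067  0.032 ]
 [ 0.674   0.0542  0.032 ]
 [ 0.6979 -0.0481  0.032 ]
 [ 0.5063 -0.0971  0.032 ]]
star,round [[ 0.367   0.1128  0.016 ]
 [ 0.3496 -0.1152  0.016 ]]
layered, pillar tops [[0.7413 0.1505 0.055 ]] [[0.7526 0.0073 0.111 ]] [[ 0.7448 -0.1101  0.1   ]] [[ 0.7301 -0.2286  0.07  ]]
```

The medium scraper's blade measures 39 x 69 mm, which matches the description (large 54 x 93, small 30 x 53). Its pose is (0.494, -0.276) with yaw 33.5°. The tray is at (0.496, 0.233) with yaw 22.4°. I'll move the wrist over the scraper for a close check.

```bash
cat >> h.py <<'E'
from scipy.spatial.transform import Rotation as Ro
def state():
    from bench import ctrl
    s=ctrl.sense(); R=Ro.from_rotvec(s["tcp_rot"]).as_matrix(); return s,R,np.array(s["ee_pos"])
def show():
    s,R,p=state(); print("t %.2f"%s["time_s"],"pos",p.round(4),"yaw %.2f"%np.degrees(np.arctan2(R[1,0],R[0,0])),"zax",R[:,2].round(4),"F",np.round(s["force"],2),"M",np.round(s["ft_torque"],3),"gap %.4f"%s["finger_gap"],"q",np.round(s["q"],2))
    return s,R,p
def need(tgt,yaw_deg):
    "shift in tool frame AFTER the turn, plus turn"
    s,R,p=show(); y=np.radians(yaw_deg); x=np.array([np.cos(y),np.sin(y),0]); z=np.array([0,0,-1.]); Rt=np.c_[x,np.cross(z,x),z]
    rv=np.degrees(Ro.from_matrix(R.T@Rt).as_rotvec()); d=(np.array(tgt)-p)*1000
    print("turn(deg,tool)",rv.round(2),"shift after turn mm",(Rt.T@d).round(1),"before turn",(R.T@d).round(1))
E
python3 - <<'E'
from h import *
np.set_printoptions(suppress=True)
g=np.array([.5016,-.2971]);y=np.radians(33.5)
need([*(g-.06*np.array([np.cos(y),np.sin(y)])),.2],33.5)
E
```

```text
t 0.15 pos [ 0.1718 -0.6263  0.2259] yaw 15.35 zax [-0.0003  0.0015 -1.    ] F [ 0.69 -0.62  0.15] M [-0.017  0.042 -0.003] gap 0.0921 q [ 1.57  0.5  -0.43  1.55  0.22  1.14 -0.21]
turn(deg,tool) [ -0.09  -0.02 -18.15] shift after turn mm [396.7 -92.5  25.9] before turn [ 348.1 -211.5   26.2]
```

>>> carry_out([
  [0,0,0,0,0,0,-6.05],
  [0,0,0,0,0,0,-6.05],
  [0,0,0,0,0,0,-6.05],
  [0,38,-9,0,0,0,0],
  [0,38,-9,0,0,0,0],
  [0,38,-9,0,0,0,0],
  [0,38,-9,0,0,0,0],
  [0,38,-9,0,0,0,0],
  [0,38,-9,0,0,0,0],
  [0,38,-9,0,0,0,0],
])

```text
time_s: 0.98
ee_pos: [0.3599, -0.4259, 0.2266]
tcp_rot: [-3.008, -0.905, 0.0]
force: [0.5, -0.2, -0.3]
finger_gap: 0.092
```

>>> carry_out([
  [0,38,-9,0,0,0,0],
  [0,38,-9,4,0,0,0],
  [0,38,-9,12,0,0,0],
  [0,16,-3,8,0,0,0],
  [0,0,0,0,0,0,0],
  [0,0,0,0,0,0,0],
  [0,0,0,0,0,0,0],
])

```text
time_s: 1.57
ee_pos: [0.4501, -0.3319, 0.2026]
tcp_rot: [3.009, 0.903, -0.002]
force: [-0.4, -0.1, -0.2]
finger_gap: 0.092
```

```bash
python3 - <<'E'
from h import *
np.set_printoptions(suppress=True)
from bench import ctrl
show()
i=ctrl.camera_info("wrist"); im=ctrl.capture("wrist"); cv2.imwrite("pics/w1.png",im); np.savez("pics/w1.npz",K=i["intrinsics"],T=i["world_from_camera"])
c=(i["intrinsics"],i["world_from_camera"])
y=.5854; R=np.array([[np.cos(y),-np.sin(y),0],[np.sin(y),np.cos(y),0],[0,0,1]])
m=np.array([[.035,.035,.006],[.075,.035,.006],[.075,-.035,.006],[-.075,-.009,.028],[-.075,-.035,.028],[-.005,-.022,.028]])
print(proj(c,m@R.T+[.4936,-.276,0]))
E
```

```text
t 1.57 pos [ 0.4501 -0.3319  0.2026] yaw 33.43 zax [-0.0009 -0.0005 -1.    ] F [-0.44 -0.07 -0.2 ] M [-0.008  0.061 -0.048] gap 0.0920 q [ 1.09  0.4  -0.63  1.8   0.27  1.03 -0.63]
[[262.18141353  79.27500693]
 [260.16915054  37.58043281]
 [328.63013949  37.54653436]
 [304.19613838 184.86015542]
 [327.88708279 184.833141  ]
 [316.00996368 119.28483092]]
```

View pics/w1.png

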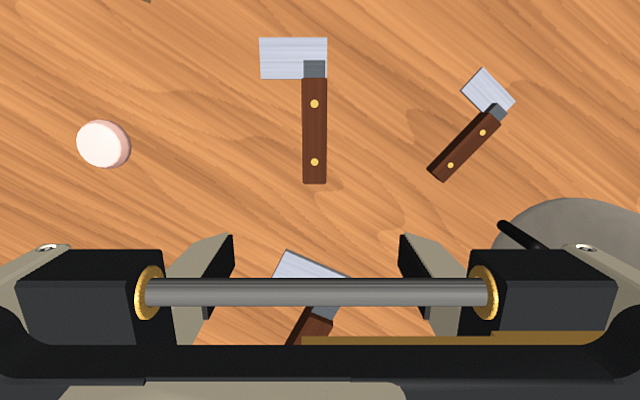

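The projected outline agrees with the picture to about 1.5 px (~1.4 mm toward +y). The scraper stands at (315,110), with the small look-alike at (470,125) and the large one at (310,290). I'll refine and descend.

```bash
python3 - <<'E'
from h import *
np.set_printoptions(suppress=True)
d=np.load("pics/w1.npz"); c=(d["K"],d["T"])
m=np.array([[.035,.035,.006],[.075,.035,.006],[.075,-.035,.006],[-.075,-.009,.028],[-.075,-.035,.028]])
px=np.array([[260.5,79],[259,37.5],[327.5,37.5],[302.5,183.5],[326.5,183.5]])
v,r=fit([(c,px,m)],0,(.49,-.27,.58)); print(v,r.reshape(-1,2))
y=v[2];g=v[:2]+np.array([[np.cos(y),-np.sin(y)],[np.sin(y),np.cos(y)]])@[-.005,-.022]; print(g,np.degrees(y))
need([*g,.014],np.degrees(y))
E
```

```text
[ 0.49319833 -0.27447984  0.58419939] [[ 0.28917954 -0.27431099]
 [-0.22866707 -0.51060086]
 [-0.23306317 -0.45343293]
 [ 0.25130601  0.9264806 ]
 [-0.04763251  0.92699359]]
[ 0.50116126 -0.29558888] 33.472159528456096
t 1.62 pos [ 0.4498 -0.3325  0.2028] yaw 33.35 zax [-0.0006 -0.0008 -1.    ] F [-1.02 -0.61 -0.47] M [-0.005 -0.031 -0.004] gap 0.0915 q [ 1.09  0.4  -0.63  1.8   0.27  1.03 -0.63]
turn(deg,tool) [ 0.02  0.05 -0.12] shift after turn mm [ 63.1  -2.4 188.8] before turn [ 63.3  -2.6 188.7]
```

>>> carry_out([
  [0,31,-1,0,0,0,0],
  [0,31,-1,25,0,0,0],
  [0,0,0,40,0,0,0],
  [0,0,0,40,0,0,0],
  [0,0,0,35,0,0,0],
  [0,0,0,25,0,0,0],
  [0,0,0,12,0,0,0],
  [0,0,0,6,0,0,0],
  [0,0,0,0,0,0,0],
  [0,0,0,0,0,0,0],
])

```text
time_s: 2.45
ee_pos: [0.5024, -0.296, 0.0211]
tcp_rot: [3.007, 0.903, 0.002]
force: [-0.2, -0.8, 0.1]
finger_gap: 0.092
```

```bash
python3 - <<'E'
from h import *
np.set_printoptions(suppress=True)
from bench import ctrl
cv2.imwrite("pics/w2.png",ctrl.capture("wrist"))
need([.5012,-.2956,.014],33.45)
E
```

```text
t 2.50 pos [ 0.5029 -0.296   0.0216] yaw 33.45 zax [ 0.0028 -0.0018 -1.    ] F [-0.96  0.47  0.24] M [ 0.013 -0.037  0.015] gap 0.0923 q [ 0.88  0.68 -0.51  1.85  0.48  0.73 -0.89]
turn(deg,tool) [ 0.17 -0.08 -0.  ] shift after turn mm [-1.2 -1.3  7.6] before turn [-1.2 -1.3  7.6]
```

View pics/w2.png

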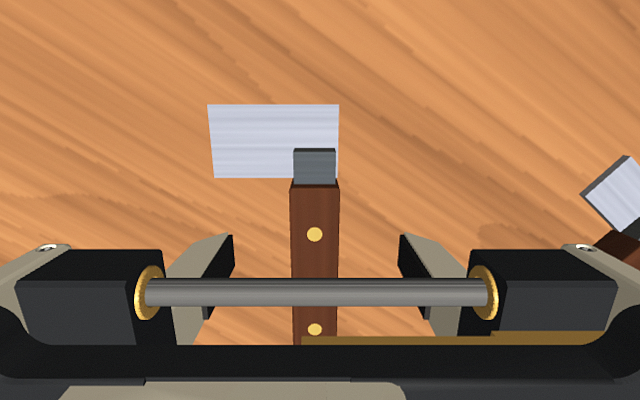

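The handle is centred between the fingers (290–338 px), so I'll lower and grip.

>>> carry_out([
  [0,-1,-1,7.5,0,0,0],
  [0,0,0,0,0,0,0],
  [140,0,0,0,0,0,0],
  [255,0,0,0,0,0,0],
  [255,0,0,0,0,0,0],
  [255,0,0,0,0,0,0],
  [255,0,0,0,0,0,0],
  [255,0,0,0,0,0,0],
  [255,0,0,0,0,0,0],
  [255,0,0,0,0,0,0],
], newtons=40)

```text
time_s: 3.33
ee_pos: [0.5001, -0.2945, 0.0122]
tcp_rot: [-3.008, -0.905, 0.0]
force: [1.2, -0.2, 0.2]
finger_gap: 0.043
```

```bash
python3 - <<'E'
from h import *
np.set_printoptions(suppress=True)
show()
E
```

```text
t 3.33 pos [ 0.5001 -0.2945  0.0122] yaw 33.50 zax [-0.  0. -1.] F [ 1.16 -0.23  0.2 ] M [-0.016 -0.032 -0.019] gap 0.0430 q [ 0.87  0.7  -0.5   1.86  0.49  0.72 -0.9 ]
```

Still closing. TCP z is 12 mm, so I'll come up 1 mm and keep closing.

>>> carry_out([
  [255,0,0,-1.5,0,0,0],
  [255,0,0,0,0,0,0],
  [255,0,0,0,0,0,0],
  [255,0,0,0,0,0,0],
  [255,0,0,0,0,0,0],
  [255,0,0,0,0,0,0],
  [255,0,0,0,0,0,0],
])

```text
time_s: 3.92
ee_pos: [0.5004, -0.2947, 0.0139]
tcp_rot: [3.008, 0.905, 0.001]
force: [-0.2, -0.1, 0.6]
finger_gap: 0.0255
```

```bash
python3 - <<'E'
from h import *
np.set_printoptions(suppress=True)
show()
E
```

```text
t 3.92 pos [ 0.5004 -0.2947  0.0139] yaw 33.49 zax [ 0.0005 -0.0003 -1.    ] F [-0.23 -0.06  0.6 ] M [-0.189 -0.144 -0.004] gap 0.0255 q [ 0.87  0.69 -0.51  1.86  0.49  0.72 -0.9 ]
```

Gripped, with a gap of 25.5 mm. Next I'll lift and move to a viewpoint behind the matching tray.

>>> carry_out([
  [255,0,0,-8,0,0,0],
  [255,0,0,-20,0,0,0],
  [255,0,0,-40,0,0,0],
  [255,0,0,-40,0,0,0],
  [255,0,0,-40,0,0,0],
  [255,0,0,-28,0,0,0],
  [255,0,0,0,0,0,5.5],
  [255,0,0,0,0,0,5.5],
  [255,0,0,0,0,0,0],
  [255,0,0,0,0,0,0],
])

```text
time_s: 4.75
ee_pos: [0.4995, -0.2942, 0.1896]
tcp_rot: [-3.08, -0.617, 0.002]
force: [0.1, -0.5, -1.5]
finger_gap: 0.0258
```

```bash
python3 - <<'E'
from h import *
np.set_printoptions(suppress=True)
from bench import ctrl
cv2.imwrite("pics/w3.png",ctrl.capture("wrist"))
y=np.radians(22.4); u=np.array([np.cos(y),np.sin(y)]); n=np.array([-u[1],u[0]])
t=np.array([.4958,.2332])-.1*u-.022*n
need([*t,.2],22.4)
E
```

```text
t 4.80 pos [ 0.4995 -0.2941  0.1893] yaw 22.69 zax [-0.0013  0.0006 -1.    ] F [ 0.48  0.75 -2.25] M [-0.056  0.029 -0.014] gap 0.0255 q [ 0.95  0.45 -0.6   1.76  0.29  1.02 -0.93]
turn(deg,tool) [-0.06  0.06  0.29] shift after turn mm [  97.5 -466.9  -10.7] before turn [  99.8 -466.4  -10.3]
```

View pics/w3.png

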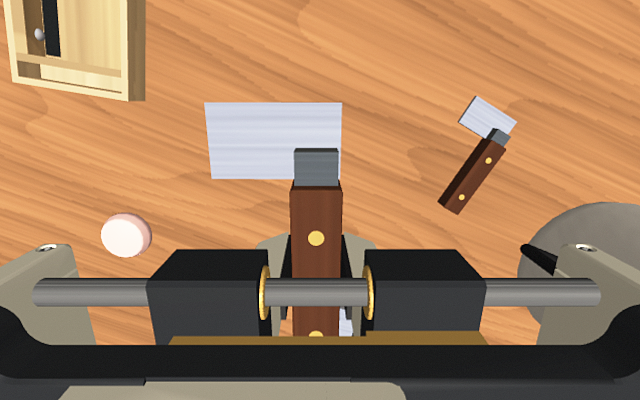

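Scraper held square. Its blade corners are (205,103), (341,103) and (212,179), nearly the same as before the lift.

>>> carry_out([
  [255,0,0,0,0,0,0.3],
  [255,7,-36,-2,0,0,0],
  [255,7.5,-36,-2,0,0,0],
  [255,7.5,-36,-2,0,0,0],
  [255,7.5,-36,-2,0,0,0],
  [255,7.5,-36,-2,0,0,0],
  [255,7.5,-36,0,0,0,0],
  [255,7.5,-36,0,0,0,0],
  [255,7.5,-36,0,0,0,0],
  [255,7.5,-36,0,0,0,0],
])

```text
time_s: 5.63
ee_pos: [0.4389, 0.0324, 0.1996]
tcp_rot: [3.082, 0.607, -0.001]
force: [0.3, -0.1, -1.8]
finger_gap: 0.0254
```

>>> carry_out([
  [255,7.5,-36,0,0,0,0],
  [255,7.5,-36,0,0,0,0],
  [255,7.5,-36,0,0,0,0],
  [255,7.5,-35,0,0,0,0],
  [255,0,0,0,0,0,0],
  [255,0,0,0,0,0,0],
  [255,0,0,0,0,0,0],
])

```text
time_s: 6.22
ee_pos: [0.4132, 0.1742, 0.1994]
tcp_rot: [3.082, 0.607, -0.002]
force: [-1.1, 0.1, -1.6]
finger_gap: 0.0254
```

```bash
python3 - <<'E'
from h import *
np.set_printoptions(suppress=True)
from bench import ctrl
show()
i=ctrl.camera_info("wrist"); im=ctrl.capture("wrist"); cv2.imwrite("pics/w4.png",im); np.savez("pics/w4.npz",K=i["intrinsics"],T=i["world_from_camera"])
cv2.imwrite("pics/w4c.png",cv2.resize(im[0:220,200:560],None,fx=2.2,fy=2.2,interpolation=cv2.INTER_CUBIC))
E
```

```text
t 6.22 pos [0.4132 0.1742 0.1994] yaw 22.30 zax [-0.001  -0.0005 -1.    ] F [-1.09  0.09 -1.64] M [-0.011 -0.005 -0.02 ] gap 0.0254 q [ 0.34  0.24 -0.89  2.05  0.22  0.95 -1.85]
```

View pics/w4.png

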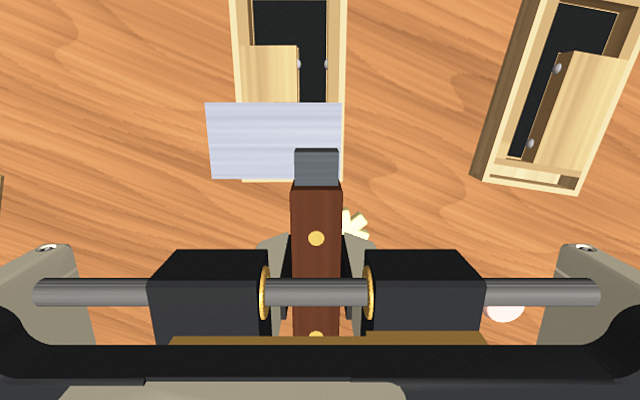

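The scraper hides the tray at (290,100). I'll step sideways and up so that the whole tray shows to its left.

>>> carry_out([
  [255,10,39,-5,0,0,0],
  [255,10,39,-5,0,0,0],
  [255,10,39,-5,0,0,0],
  [255,10,38,-5,0,0,0],
  [255,0,0,0,0,0,0],
  [255,0,0,0,0,0,0],
  [255,0,0,0,0,0,0],
  [255,0,0,0,0,0,0],
])

```text
time_s: 6.93
ee_pos: [0.5082, 0.0463, 0.2194]
tcp_rot: [-3.082, -0.605, 0.002]
force: [-1.0, 0.3, -2.6]
finger_gap: 0.0255
```

```bash
python3 - <<'E'
from h import *
np.set_printoptions(suppress=True)
from bench import ctrl
show()
i=ctrl.camera_info("wrist"); im=ctrl.capture("wrist"); cv2.imwrite("pics/w5.png",im); np.savez("pics/w5.npz",K=i["intrinsics"],T=i["world_from_camera"])
cv2.imwrite("pics/w5c.png",cv2.resize(im[0:240,40:260],None,fx=2.5,fy=2.5,interpolation=cv2.INTER_CUBIC))
E
```

```text
t 6.93 pos [0.5082 0.0463 0.2194] yaw 22.21 zax [-0.0012  0.0001 -1.    ] F [-1.03  0.3  -2.58] M [-0.042 -0.024 -0.002] gap 0.0255 q [ 0.52  0.32 -0.79  1.9   0.26  1.03 -1.56]
```

View pics/w5.png

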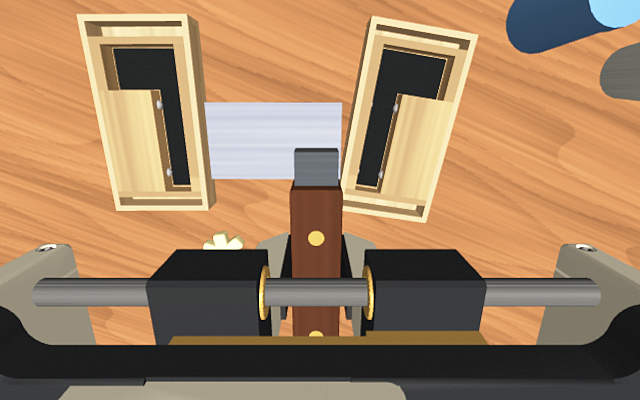

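View pics/w5c.png

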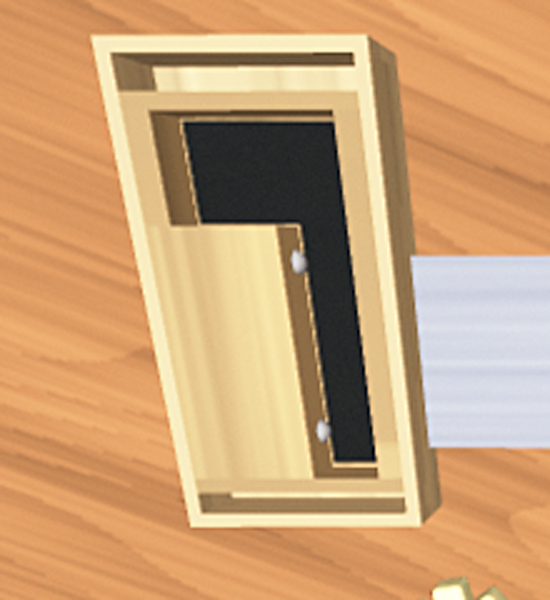

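```bash
python3 - <<'E'
from h import *
np.set_printoptions(suppress=True,precision=4)
d=np.load("pics/w5.npz"); c=(d["K"],d["T"]); cc=cams()
mt=np.array([[.102,.054,.032],[.102,-.054,.032],[-.102,-.054,.032],[-.102,.054,.032]])
pt=unc([(92,36),(368,36),(420,525),(192,526)],2.5,40,0)
mr=np.array([[77,37,32],[77,-37,32],[33,37,32],[33,-7,32],[-77,-7,32],[-77,-37,32]])/1000
pr=unc([(150,111),(333,111),(170,225),(278,226),(313,478),(378,478)],2.5,40,0)
x0=(.4958,.2335,.391)
v,r=fit([(c,pt,mt)],0,x0);print("tray wrist",v,r.reshape(-1,2))
ts=unc([(470,42),(755,200),(655,298),(363,130)],5,290,130); td=unc([(58,232),(227,63),(345,108),(182,288)],4,200,110)
ms=mt[[3,0,1,2]]
v3,r3=fit([(c,pt,mt),(cc["scene"],ts,ms),(cc["side"],td,ms)],0,x0);print("3 cams",v3)
vz,_=fit([(c,pt,mt),(cc["scene"],ts,ms),(cc["side"],td,ms)],0,x0,True);print("3 cams z",vz)
w,r=fit([(c,pr,mr)],0,x0);print("recess",w,r.reshape(-1,2))
for vv in(v,v3):
  y=vv[2];D=w[:2]-vv[:2];print("panel offset mm",1000*D@[np.cos(y),np.sin(y)],1000*D@[-np.sin(y),np.cos(y)],np.degrees(y))
# held scraper in tool frame, from this image
im=cv2.imread("pics/w5.png")
pb=np.array([[212,179],[205,102.5],[341.5,102.5]])
m=np.array([[.035,.035,.006],[.075,.035,.006],[.075,-.035,.006]])
s,R,p=state()
v2,r2=fit([(c,pb,m)],p[2]-.0139,(p[0],p[1],.39));y=v2[2]
g=v2[:2]+np.array([[np.cos(y),-np.sin(y)],[np.sin(y),np.cos(y)]])@[-.005,-.022]
print("held",v2,np.degrees(y),"grip pt vs tcp (tool mm)",R.T@(np.r_[g,p[2]]-p)*1000,r2)
E
```

```text
tray wrist [0.4946 0.236  0.3897] [[-0.2234 -0.3711]
 [ 0.1475 -0.429 ]
 [ 0.715   0.8605]
 [-0.5683  0.5605]]
3 cams [0.4948 0.2357 0.3903]
3 cams z [ 0.4947  0.2362  0.3903 -0.001 ]
recess [0.4931 0.2356 0.3863] [[-0.3208 -0.5864]
 [ 0.5156 -0.3531]
 [ 0.2015  0.2442]
 [-0.7277 -0.0345]
 [ 0.0338  0.4647]
 [ 0.2275  0.5237]]
panel offset mm -1.5566639538923723 0.16576984894904426 22.327277849259204
panel offset mm -1.6160602411547158 0.5322633240578949 22.36408855383839
held [0.5043 0.0693 0.3884] 22.25269423281098 grip pt vs tcp (tool mm) [-0.0275 -0.403   0.0001] [-0.1461  0.3508 -0.8863 -0.1348  1.3273 -0.0537]
```

```bash
python3 - <<'E'
from h import *
np.set_printoptions(suppress=True,precision=2)
a=np.array([(92,36),(368,36),(420,525),(192,526)],np.float32); b=np.array([[102,54],[102,-54],[-102,-54],[-102,54]],np.float32)
H=cv2.getPerspectiveTransform(a,b)
q=np.array([(150,111),(333,111),(170,225),(278,226),(313,478),(378,478),(121,94),(360,94),(404,494),(110,52),(405,512)],np.float32)
print(cv2.perspectiveTransform(q[None],H)[0])
E
python3 - <<'E'
import cv2
im=cv2.imread("pics/w5.png")
cv2.imwrite("pics/w5d.png",cv2.resize(im[10:110,70:210],None,fx=5.5,fy=5.5,interpolation=cv2.INTER_CUBIC))
cv2.imwrite("pics/w5e.png",cv2.resize(im[150:215,90:230],None,fx=5.5,fy=5.5,interpolation=cv2.INTER_CUBIC))
E
```

```text
[[ 75.48  36.87]
 [ 75.43 -36.69]
 [ 32.28  37.5 ]
 [ 31.81  -7.7 ]
 [-78.56  -6.61]
 [-78.68 -36.8 ]
 [ 81.62  47.16]
 [ 81.58 -48.33]
 [-86.54 -48.05]
 [ 96.46  48.21]
 [-95.45 -47.58]]
```

View pics/w5d.png

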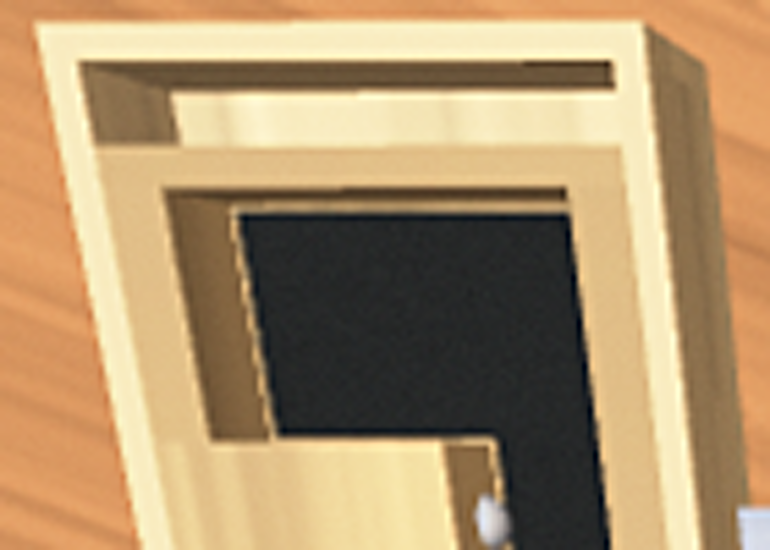

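View pics/w5e.png

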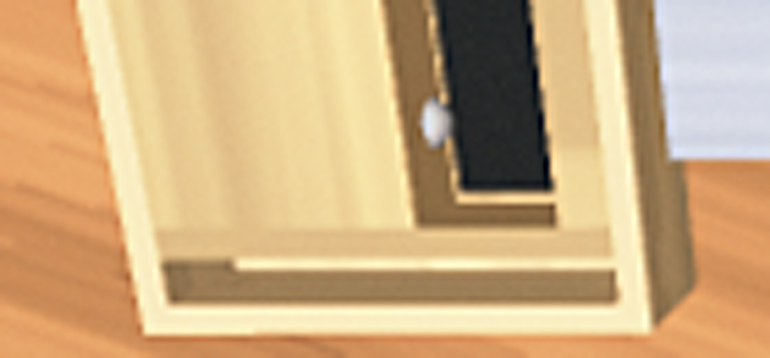

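The panel sits about -1.8 mm along tray x (cut-out centre at world (0.493, 0.2355), yaw 22.3°). The slot ends give -1.6 mm and the panel edges -2.5 mm. I'll move above the recess.

```bash
python3 - <<'E'
from h import *
np.set_printoptions(suppress=True)
need([.4970,.2127,.08],22.3)
E
```

```text
t 6.98 pos [0.5082 0.0467 0.2195] yaw 22.27 zax [-0.0008 -0.     -1.    ] F [ 0.21  0.23 -1.97] M [-0.03   0.007 -0.005] gap 0.0259 q [ 0.52  0.32 -0.79  1.9   0.26  1.03 -1.56]
turn(deg,tool) [-0.02  0.04 -0.03] shift after turn mm [  52.6 -157.9  139.5] before turn [  52.6 -157.9  139.5]
```

>>> carry_out([
  [255,12,-36,0,0,0,0],
  [255,12,-36,0,0,0,0],
  [255,12,-36,10,0,0,0],
  [255,12,-36,15,0,0,0],
  [255,4.5,-14,30,0,0,0],
  [255,0,0,35,0,0,0],
  [255,0,0,30,0,0,0],
  [255,0,0,19,0,0,0],
  [255,0,0,0,0,0,0],
  [255,0,0,0,0,0,0],
])

```text
time_s: 7.82
ee_pos: [0.4966, 0.2128, 0.0802]
tcp_rot: [-3.082, -0.608, 0.004]
force: [-0.5, -0.1, -0.8]
finger_gap: 0.0257
```

>>> carry_out([
  [255,0,0,0,0,0,0],
  [255,0,0,0,0,0,0],
  [255,0,0,0,0,0,0],
])

```text
time_s: 8.07
ee_pos: [0.4993, 0.2127, 0.0825]
tcp_rot: [-3.083, -0.604, -0.005]
force: [-0.3, -0.3, -1.3]
finger_gap: 0.0256
```

```bash
python3 - <<'E'
from h import *
np.set_printoptions(suppress=True)
from bench import ctrl
need([.4970,.2127,.058],22.3)
a=ctrl.capture("scene"); b=ctrl.capture("side"); w=ctrl.capture("wrist")
cv2.imwrite("pics/s6.png",np.hstack([cv2.resize(a[110:210,340:460],None,fx=3.3,fy=3.3,interpolation=2),cv2.resize(b[110:210,200:320],None,fx=3.3,fy=3.3,interpolation=2)]))
cv2.imwrite("pics/w6.png",w)
E
```

```text
t 8.07 pos [0.4993 0.2127 0.0825] yaw 22.18 zax [ 0.0031  0.0008 -1.    ] F [-0.31 -0.35 -1.35] M [-0.081 -0.    -0.002] gap 0.0256 q [ 0.1   0.58 -0.71  1.93  0.51  0.82 -2.06]
turn(deg,tool) [ 0.02 -0.18 -0.12] shift after turn mm [-2.2 -0.9 24.5] before turn [-2.2 -0.9 24.5]
```

View pics/s6.png

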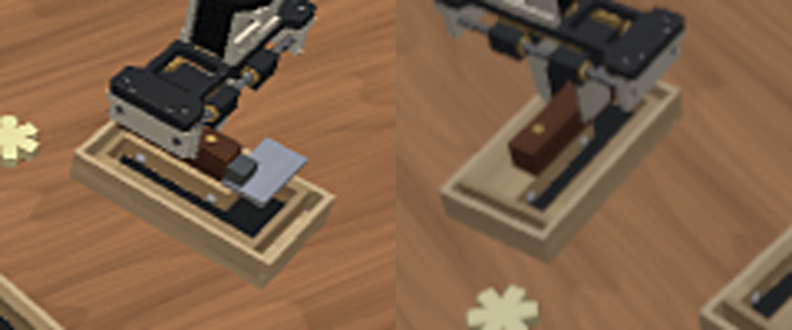

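View pics/w6.png

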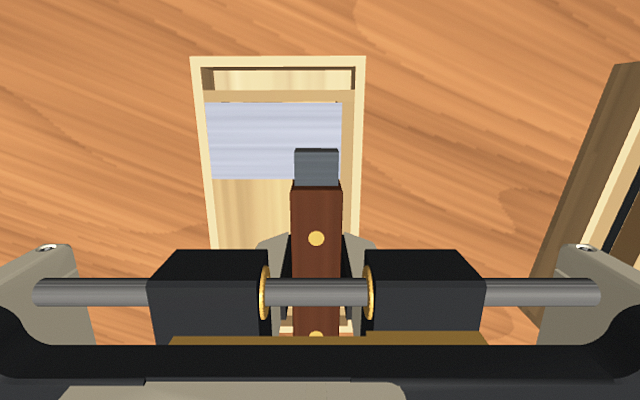

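>>> carry_out([
  [255,-0.5,0,8,0,0,0],
  [255,0,0,8,0,0,0],
  [255,0,0,8,0,0,0],
  [255,0,0,0,0,0,0],
  [255,0,0,0,0,0,0],
  [255,0,0,0,0,0,0],
  [255,0,0,0,0,0,0],
  [255,0,0,0,0,0,0],
])

```text
time_s: 8.88
ee_pos: [0.4978, 0.2122, 0.057]
tcp_rot: [-3.083, -0.605, -0.001]
force: [0.3, -0.5, -1.6]
finger_gap: 0.0258
```

```bash
python3 - <<'E'
from h import *
np.set_printoptions(suppress=True)
from bench import ctrl
show()
for k in range(4): w=ctrl.capture("wrist"); show()
i=ctrl.camera_info("wrist");c=(i["intrinsics"],i["world_from_camera"]); np.savez("pics/w7.npz",K=c[0],T=c[1])
cv2.imwrite("pics/w7.png",w)
cv2.imwrite("pics/w7c.png",cv2.resize(w[40:260,170:400],None,fx=2.7,fy=2.7,interpolation=2))
E
```

```text
t 8.88 pos [0.4978 0.2122 0.057 ] yaw 22.20 zax [ 0.0005  0.0003 -1.    ] F [ 0.33 -0.53 -1.6 ] M [-0.053  0.021  0.001] gap 0.0258 q [ 0.08  0.61 -0.68  1.94  0.54  0.78 -2.09]
t 8.93 pos [0.4978 0.2122 0.057 ] yaw 22.20 zax [ 0.0006  0.0002 -1.    ] F [-0.52  0.35 -2.02] M [-0.049  0.019  0.058] gap 0.0257 q [ 0.08  0.61 -0.68  1.94  0.54  0.78 -2.09]
t 8.98 pos [0.4978 0.2121 0.057 ] yaw 22.19 zax [ 0.0005  0.0002 -1.    ] F [ 0.07  0.55 -1.94] M [-0.045 -0.017  0.03 ] gap 0.0257 q [ 0.08  0.61 -0.68  1.94  0.54  0.78 -2.09]
t 9.03 pos [0.4978 0.2121 0.057 ] yaw 22.20 zax [ 0.0005  0.0001 -1.    ] F [-1.25 -0.54 -1.91] M [ 0.022  0.036 -0.01 ] gap 0.0255 q [ 0.08  0.61 -0.68  1.94  0.54  0.78 -2.09]
t 9.08 pos [0.4978 0.212  0.0569] yaw 22.19 zax [ 0.0004  0.0001 -1.    ] F [ 0.27  0.56 -2.43] M [-0.002  0.043 -0.003] gap 0.0258 q [ 0.08  0.61 -0.68  1.94  0.54  0.78 -2.09]
```

View pics/w7c.png

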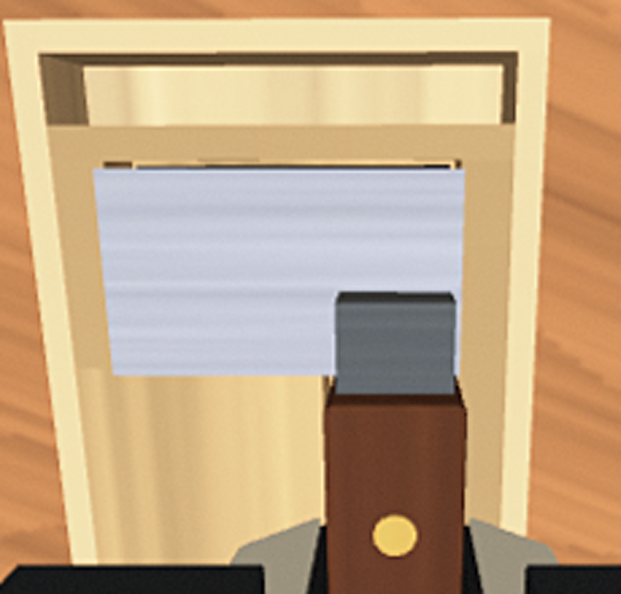

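```bash
python3 - <<'E'
from h import *
np.set_printoptions(suppress=True,precision=4)
d=np.load("pics/w7.npz"); c=(d["K"],d["T"])
u=np.array([np.cos(np.radians(22.3)),np.sin(np.radians(22.3))]);n=np.array([-u[1],u[0]])
r=onplane(c,unc([(103,160),(461,159)],2.7,170,40),.032)[:,:2]
zb=.0569-.0139+.006
b=onplane(c,unc([(94,169),(464,169),(113,375)],2.7,170,40),zb)[:,:2]
t=onplane(c,unc([(5,20),(550,18)],2.7,170,40),.032)[:,:2]
for nm,p in(("recess",r),("blade",b),("tray",t)):
  print(nm,"along",(p@u*1000).round(1),"n",(p@n*1000).round(1))
print("yaw blade",np.degrees(np.arctan2(*(b[0]-b[1])[::-1]))-90,"recess",np.degrees(np.arctan2(*(r[0]-r[1])[::-1]))-90,"tray",np.degrees(np.arctan2(*(t[0]-t[1])[::-1]))-90)
E
```

```text
recess along [622.9 623.1] n [68.6 -5.1]
blade along [621.3 621.3 581.6] n [64.9 -4.4 65.2]
tray along [649.2 649.6] n [ 85.2 -22. ]
yaw blade 22.26388610479681 recess 22.417768187718266 tray 22.47150730360032
```

The cut-out edge leads the blade edge by 1.7 mm along x (2 wanted). Sideways I need about 1.2 mm more to the left.

>>> carry_out([
  [255,-0.4,-1.2,0,0,0,-0.15],
  [255,0,0,4,0,0,0],
  [255,0,0,4,0,0,0],
  [255,0,0,2,0,0,0],
  [255,0,0,2,0,0,0],
  [255,0,0,1,0,0,0],
  [255,0,0,0,0,0,0],
  [255,0,0,0,0,0,0],
  [255,0,0,0,0,0,0],
])

```text
time_s: 9.83
ee_pos: [0.4969, 0.2131, 0.0438]
tcp_rot: [-3.082, -0.609, -0.0]
force: [0.2, 0.8, -1.3]
finger_gap: 0.0258
```

```bash
python3 - <<'E'
from h import *
np.set_printoptions(suppress=True)
from bench import ctrl
show(); w=ctrl.capture("wrist"); show()
cv2.imwrite("pics/w8c.png",cv2.resize(w[40:260,170:400],None,fx=2.7,fy=2.7,interpolation=2))
E
```

```text
t 9.83 pos [0.4969 0.2131 0.0438] yaw 22.35 zax [ 0.0002  0.0001 -1.    ] F [ 0.18  0.76 -1.29] M [-0.028  0.055 -0.007] gap 0.0258 q [ 0.07  0.63 -0.66  1.95  0.56  0.75 -2.1 ]
t 9.88 pos [0.4969 0.2131 0.0439] yaw 22.34 zax [ 0.0003  0.0001 -1.    ] F [ 0.31  0.08 -1.32] M [-0.045  0.07   0.021] gap 0.0259 q [ 0.07  0.63 -0.66  1.95  0.56  0.75 -2.11]
```

View pics/w8c.png

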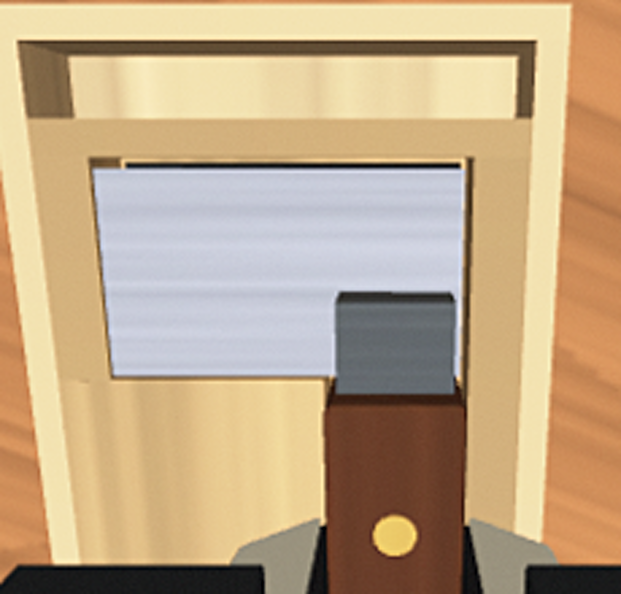

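The blade is about 2 mm inside the cut-out with no contact force. I'll keep going down until it rests on the catches.

>>> carry_out([
  [255,0,0,2,0,0,0],
  [255,0,0,2,0,0,0],
  [255,0,0,2,0,0,0],
  [255,0,0,1,0,0,0],
  [255,0,0,0,0,0,0],
  [255,0,0,0,0,0,0],
  [255,0,0,0,0,0,0],
])

```text
time_s: 10.47
ee_pos: [0.4968, 0.213, 0.0367]
tcp_rot: [-3.082, -0.609, -0.0]
force: [0.5, -0.1, -2.6]
finger_gap: 0.0256
```

```bash
python3 - <<'E'
from h import *
np.set_printoptions(suppress=True)
from bench import ctrl
show(); ctrl.capture("wrist"); show()
E
```

```text
t 10.47 pos [0.4968 0.213  0.0367] yaw 22.35 zax [ 0.0001  0.0001 -1.    ] F [ 0.51 -0.12 -2.59] M [-0.038  0.002  0.029] gap 0.0256 q [ 0.06  0.64 -0.65  1.95  0.57  0.74 -2.11]
t 10.52 pos [0.4969 0.213  0.0368] yaw 22.35 zax [ 0.0002  0.0001 -1.    ] F [-0.19  0.58 -1.24] M [ 0.061  0.025 -0.001] gap 0.0256 q [ 0.06  0.64 -0.65  1.95  0.57  0.74 -2.11]
```

>>> carry_out([
  [255,0,0,1,0,0,0],
  [255,0,0,1,0,0,0],
  [255,0,0,0,0,0,0],
  [255,0,0,0,0,0,0],
  [255,0,0,0,0,0,0],
])

```text
time_s: 10.93
ee_pos: [0.4968, 0.2129, 0.0347]
tcp_rot: [3.082, 0.609, 0.0]
force: [-0.1, 0.5, -2.3]
finger_gap: 0.0254
```

```bash
python3 - <<'E'
from h import *
np.set_printoptions(suppress=True)
from bench import ctrl
for k in range(3): show(); ctrl.capture("wrist")
E
```

```text
t 10.93 pos [0.4968 0.2129 0.0347] yaw 22.34 zax [ 0.0001 -0.0001 -1.    ] F [-0.05  0.5  -2.32] M [-0.068  0.012  0.012] gap 0.0254 q [ 0.06  0.65 -0.65  1.95  0.57  0.74 -2.12]
t 10.98 pos [0.4968 0.2129 0.0348] yaw 22.34 zax [ 0.0001 -0.0001 -1.    ] F [ 0.53  0.06 -2.37] M [-0.055  0.003  0.058] gap 0.0251 q [ 0.06  0.65 -0.65  1.95  0.57  0.74 -2.12]
t 11.03 pos [0.4968 0.2129 0.0347] yaw 22.35 zax [ 0.0001 -0.0001 -1.    ] F [ 0.58  0.31 -1.84] M [-0.075 -0.007 -0.032] gap 0.0256 q [ 0.06  0.65 -0.65  1.95  0.57  0.74 -2.12]
```

The underside is at about z 21 mm, well inside the recess, with no side load. I'll lower a touch and release.

>>> carry_out([
  [255,0,0,1,0,0,0],
  [255,0,0,0,0,0,0],
  [255,0,0,0,0,0,0],
  [180,0,0,0,0,0,0],
  [150,0,0,0,0,0,0],
  [120,0,0,0,0,0,0],
  [120,0,0,0,0,0,0],
  [120,0,0,0,0,0,0],
  [120,0,0,0,0,0,0],
  [120,0,0,0,0,0,0],
])

```text
time_s: 11.92
ee_pos: [0.4968, 0.213, 0.0337]
tcp_rot: [-3.082, -0.609, -0.0]
force: [0.4, -0.1, -0.1]
finger_gap: 0.0486
```

>>> carry_out([
  [120,0,0,-10,0,0,0],
  [120,0,0,-20,0,0,0],
  [120,0,0,-30,0,0,0],
  [255,0,0,-20,0,0,0],
  [255,0,0,0,0,0,0],
  [255,0,0,0,0,0,0],
  [255,0,0,0,0,0,0],
  [255,0,0,0,0,0,0],
])

```text
time_s: 12.58
ee_pos: [0.4961, 0.2124, 0.1129]
tcp_rot: [3.082, 0.608, -0.003]
force: [-0.0, -0.5, -0.7]
finger_gap: 0.0195
```

```bash
python3 - <<'E'
from h import *
np.set_printoptions(suppress=True)
from bench import ctrl
show()
i=ctrl.camera_info("wrist"); w=ctrl.capture("wrist"); np.savez("pics/w9.npz",K=i["intrinsics"],T=i["world_from_camera"])
cv2.imwrite("pics/w9.png",w); cv2.imwrite("pics/w9c.png",cv2.resize(w[20:260,180:400],None,fx=2.5,fy=2.5,interpolation=2))
E
```

```text
t 12.58 pos [0.4961 0.2124 0.1129] yaw 22.34 zax [-0.0015 -0.0008 -1.    ] F [-0.   -0.46 -0.75] M [-0.053 -0.034 -0.057] gap 0.0195 q [ 0.13  0.53 -0.74  1.91  0.46  0.88 -2.03]
```

View pics/w9.png

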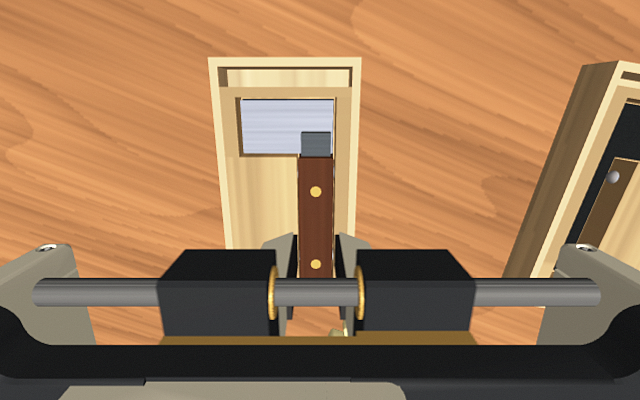

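The scraper rests in the recess on its catches: blade at (240–335, 98–156), handle along column 315. I'll close the fingers and press on the handle's top midway between the two ball pairs.

>>> carry_out([
  [255,-14,0,0,0,0,0],
  [255,0,0,0,0,0,0],
  [255,0,0,0,0,0,0],
  [255,0,0,15,0,0,0],
  [255,0,0,20,0,0,0],
  [255,0,0,15,0,0,0],
  [255,0,0,6,0,0,0],
  [255,0,0,2,0,0,0],
  [255,0,0,0,0,0,0],
  [255,0,0,0,0,0,0],
])

```text
time_s: 13.47
ee_pos: [0.4844, 0.2082, 0.0563]
tcp_rot: [-3.082, -0.609, -0.001]
force: [0.4, 0.2, -0.5]
finger_gap: 0.0005
```

```bash
python3 - <<'E'
from h import *
np.set_printoptions(suppress=True)
from bench import ctrl
show(); ctrl.capture("wrist"); show()
E
```

```text
t 13.47 pos [0.4844 0.2082 0.0563] yaw 22.36 zax [ 0.0008  0.0006 -1.    ] F [ 0.41  0.22 -0.52] M [ 0.028  0.004 -0.046] gap 0.0005 q [ 0.09  0.59 -0.68  1.97  0.54  0.76 -2.1 ]
t 13.52 pos [0.4846 0.2082 0.0565] yaw 22.35 zax [ 0.0014  0.0006 -1.    ] F [-0.81  0.17  0.32] M [-0.041 -0.011 -0.013] gap 0.0007 q [ 0.09  0.59 -0.68  1.97  0.54  0.76 -2.1 ]
```

>>> carry_out([
  [255,-1,0,2,0,0,0],
  [255,0,0,2,0,0,0],
  [255,0,0,1,0,0,0],
  [255,0,0,1,0,0,0],
  [255,0,0,1,0,0,0],
  [255,0,0,0,0,0,0],
])

```text
time_s: 14.02
ee_pos: [0.4829, 0.2072, 0.0486]
tcp_rot: [3.082, 0.609, 0.0]
force: [0.0, -0.1, 0.2]
finger_gap: 0.0002
```

>>> carry_out([
  [255,0,0,1,0,0,0],
  [255,0,0,1,0,0,0],
  [255,0,0,0,0,0,0],
])

```text
time_s: 14.27
ee_pos: [0.4831, 0.2078, 0.0475]
tcp_rot: [-3.082, -0.609, -0.001]
force: [-1.6, -0.5, 5.7]
finger_gap: 0.0004
```

>>> carry_out([
  [255,0,0,1,0,0,0],
  [255,0,0,0,0,0,0],
  [255,0,0,0,0,0,0],
])

```text
time_s: 14.52
ee_pos: [0.4829, 0.2085, 0.0464]
tcp_rot: [-3.081, -0.61, -0.001]
force: [-3.0, 1.7, 6.0]
finger_gap: 0.0004
```

>>> carry_out([
  [255,0,0,1,0,0,0],
  [255,0,0,0,0,0,0],
  [255,0,0,0,0,0,0],
])

```text
time_s: 14.77
ee_pos: [0.4832, 0.2084, 0.0456]
tcp_rot: [-3.081, -0.61, -0.002]
force: [-2.2, 1.5, 7.6]
finger_gap: 0.0001
```

>>> carry_out([
  [255,0,0,1,0,0,0],
  [255,0,0,0.5,0,0,0],
  [255,0,0,0,0,0,0],
])

```text
time_s: 15.02
ee_pos: [0.4839, 0.2079, 0.0441]
tcp_rot: [-3.082, -0.609, -0.003]
force: [-0.9, -0.6, 4.9]
finger_gap: 0.0006
```

>>> carry_out([
  [255,0,0,1,0,0,0],
  [255,0,0,0.5,0,0,0],
  [255,0,0,0,0,0,0],
])

```text
time_s: 15.27
ee_pos: [0.4839, 0.2076, 0.0424]
tcp_rot: [-3.082, -0.609, -0.003]
force: [0.5, -0.4, 4.4]
finger_gap: 0.0006
```

```bash
python3 - <<'E'
from h import *
np.set_printoptions(suppress=True)
from bench import ctrl
show(); w=ctrl.capture("wrist"); show()
cv2.imwrite("pics/w10.png",w)
E
```

```text
t 15.27 pos [0.4839 0.2076 0.0424] yaw 22.35 zax [ 0.0019  0.0004 -1.    ] F [ 0.51 -0.41  4.41] M [-0.078 -0.128 -0.016] gap 0.0006 q [ 0.07  0.61 -0.67  1.98  0.56  0.73 -2.11]
t 15.32 pos [0.4838 0.2076 0.0424] yaw 22.34 zax [ 0.0018  0.0005 -1.    ] F [ 0.82 -0.41  4.99] M [-0.12  -0.132 -0.024] gap 0.0008 q [ 0.07  0.61 -0.67  1.98  0.56  0.73 -2.11]
```

View pics/w10.png

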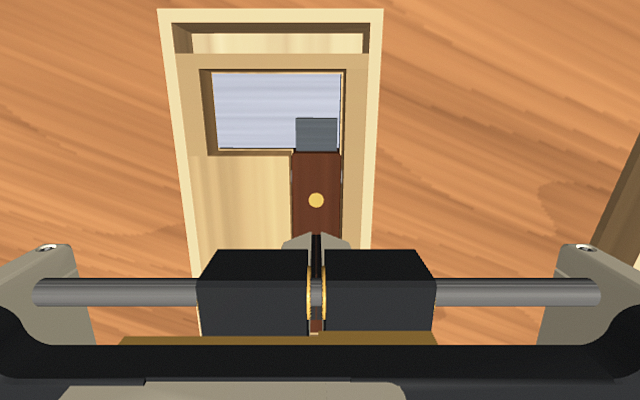

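It's going down at about 5 N, so I'll continue gently.

>>> carry_out([
  [255,0,0,1,0,0,0],
  [255,0,0,0.5,0,0,0],
  [255,0,0,0,0,0,0],
])

```text
time_s: 15.57
ee_pos: [0.4836, 0.2075, 0.0407]
tcp_rot: [-3.082, -0.609, -0.002]
force: [1.2, -1.0, 3.8]
finger_gap: 0.0007
```

>>> carry_out([
  [255,0,0,1,0,0,0],
  [255,0,0,0.5,0,0,0],
  [255,0,0,0,0,0,0],
])

```text
time_s: 15.82
ee_pos: [0.4836, 0.2074, 0.0402]
tcp_rot: [3.081, 0.609, 0.002]
force: [-2.9, -2.9, 16.1]
finger_gap: 0.0004
```

```bash
python3 - <<'E'
from h import *
np.set_printoptions(suppress=True)
from bench import ctrl
show(); w=ctrl.capture("wrist"); show()
a=ctrl.capture("scene"); b=ctrl.capture("side")
cv2.imwrite("pics/s11.png",np.hstack([cv2.resize(a[120:210,350:450],None,fx=4,fy=4,interpolation=2),cv2.resize(b[110:200,205:305],None,fx=4,fy=4,interpolation=2)]))
E
```

```text
t 15.82 pos [0.4836 0.2074 0.0402] yaw 22.35 zax [ 0.0016 -0.0007 -1.    ] F [-2.92 -2.89 16.06] M [-0.595  0.637 -0.019] gap 0.0004 q [ 0.07  0.62 -0.66  1.98  0.57  0.73 -2.12]
t 15.87 pos [0.4836 0.2074 0.0402] yaw 22.34 zax [ 0.0017 -0.0007 -1.    ] F [-3.08 -2.69 17.38] M [-0.581  0.646  0.035] gap 0.0005 q [ 0.07  0.62 -0.66  1.98  0.57  0.73 -2.12]
```

View pics/s11.png

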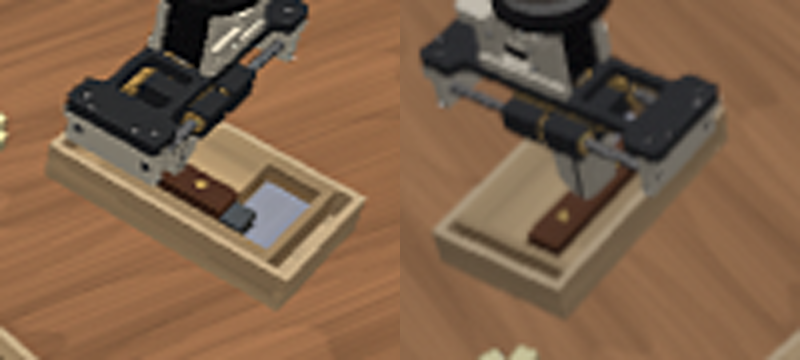

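The force rises to 17 N at TCP z 40.2 mm, where the seated handle top should be, so it has bottomed out here. I'll check and press both ends too, heel end first (-40 mm).

>>> carry_out([
  [255,0,0,-6,0,0,0],
  [255,0,0,-6,0,0,0],
  [255,-20,0,0,0,0,0],
  [255,-20,0,0,0,0,0],
  [255,0,0,0,0,0,0],
  [255,0,0,5,0,0,0],
  [255,0,0,3,0,0,0],
  [255,0,0,0,0,0,0],
  [255,0,0,0,0,0,0],
])

```text
time_s: 16.72
ee_pos: [0.4463, 0.1924, 0.0424]
tcp_rot: [-3.082, -0.608, 0.0]
force: [-0.4, 0.7, -0.7]
finger_gap: 0.0003
```

```bash
python3 - <<'E'
from h import *
np.set_printoptions(suppress=True)
show()
u=np.array([np.cos(np.radians(22.34)),np.sin(np.radians(22.34))])
g=np.array([.4968,.2130]); s,R,p=state(); d=p[:2]-g; print("scraper x %.1f, y off %.1f"%(-5+1000*d@u,1000*(d@[-u[1],u[0]])))
E
```

```text
t 16.72 pos [0.4463 0.1924 0.0424] yaw 22.33 zax [-0.0003  0.0004 -1.    ] F [-0.41  0.7  -0.74] M [-0.02  -0.034 -0.027] gap 0.0003 q [ 0.1   0.56 -0.68  2.08  0.56  0.69 -2.13]
scraper x -59.5, y off 0.1
```

>>> carry_out([
  [255,0,0,1,0,0,0],
  [255,0,0,1,0,0,0],
  [255,0,0,0.5,0,0,0],
  [255,0,0,0,0,0,0],
  [255,0,0,0,0,0,0],
])

```text
time_s: 17.13
ee_pos: [0.4462, 0.1923, 0.0404]
tcp_rot: [-3.082, -0.609, -0.001]
force: [0.6, -0.3, 0.4]
finger_gap: 0.0
```

>>> carry_out([
  [255,0,0,0.5,0,0,0],
  [255,0,0,0,0,0,0],
  [255,0,0,0,0,0,0],
])

```text
time_s: 17.38
ee_pos: [0.4462, 0.1923, 0.0403]
tcp_rot: [3.082, 0.609, 0.001]
force: [-1.1, -1.4, 7.0]
finger_gap: 0.0004
```

>>> carry_out([
  [255,0,0,0.6,0,0,0],
  [255,0,0,0,0,0,0],
  [255,0,0,0,0,0,0],
])

```text
time_s: 17.63
ee_pos: [0.4462, 0.1923, 0.0402]
tcp_rot: [3.081, 0.609, 0.001]
force: [-3.5, -1.8, 14.1]
finger_gap: 0.0004
```

>>> carry_out([
  [255,0,0,-6,0,0,0],
  [255,0,0,-6,0,0,0],
  [255,25,0,0,0,0,0],
  [255,25,0,0,0,0,0],
  [255,22,0,0,0,0,0],
  [255,0,0,0,0,0,0],
  [255,0,0,5,0,0,0],
  [255,0,0,3,0,0,0],
  [255,0,0,0,0,0,0],
  [255,0,0,0,0,0,0],
])

```text
time_s: 18.47
ee_pos: [0.5111, 0.2188, 0.0426]
tcp_rot: [3.081, 0.609, -0.003]
force: [0.4, 1.0, 0.5]
finger_gap: 0.0001
```

>>> carry_out([
  [255,0,0,1,0,0,0],
  [255,0,0,1,0,0,0],
  [255,0,0,0.5,0,0,0],
  [255,0,0,0,0,0,0],
  [255,0,0,0,0,0,0],
])

```text
time_s: 18.88
ee_pos: [0.5125, 0.2194, 0.0407]
tcp_rot: [3.082, 0.609, 0.0]
force: [-0.3, -0.9, -0.1]
finger_gap: 0.0002
```

>>> carry_out([
  [255,0,0,0.8,0,0,0],
  [255,0,0,0,0,0,0],
  [255,0,0,0,0,0,0],
])

```text
time_s: 19.13
ee_pos: [0.5126, 0.2195, 0.0403]
tcp_rot: [3.082, 0.609, 0.001]
force: [-0.6, -1.1, 4.5]
finger_gap: 0.0004
```

>>> carry_out([
  [255,0,0,0.8,0,0,0],
  [255,0,0,0,0,0,0],
  [255,0,0,0,0,0,0],
])

```text
time_s: 19.38
ee_pos: [0.5127, 0.2195, 0.0403]
tcp_rot: [3.081, 0.609, 0.001]
force: [-2.9, -2.8, 13.0]
finger_gap: 0.0003
```

Both ends stop hard at 40.2–40.3 mm, which means level and on the floor. I'll retreat and take a last look.

>>> carry_out([
  [255,0,0,-10,0,0,0],
  [255,0,0,-30,0,0,0],
  [255,0,0,-40,0,0,0],
  [255,-30,0,-30,0,0,0],
  [255,-40,0,0,0,0,0],
  [255,-10,0,0,0,0,0],
  [255,0,0,0,0,0,0],
  [255,0,0,0,0,0,0],
  [255,0,0,0,0,0,0],
])

```text
time_s: 20.13
ee_pos: [0.4402, 0.1895, 0.1487]
tcp_rot: [-3.082, -0.608, -0.002]
force: [1.0, 0.3, 0.0]
finger_gap: 0.0004
```

```bash
python3 - <<'E'
from h import *
np.set_printoptions(suppress=True)
from bench import ctrl
show()
i=ctrl.camera_info("wrist"); w=ctrl.capture("wrist"); np.savez("pics/w12.npz",K=i["intrinsics"],T=i["world_from_camera"])
cv2.imwrite("pics/w12c.png",cv2.resize(w[0:250,180:420],None,fx=2.4,fy=2.4,interpolation=2))
a=ctrl.capture("scene"); b=ctrl.capture("side"); cv2.imwrite("pics/s12.png",a)
cv2.imwrite("pics/s12c.png",np.hstack([cv2.resize(a[120:210,350:450],None,fx=4,fy=4,interpolation=2),cv2.resize(b[110:200,205:305],None,fx=4,fy=4,interpolation=2)]))
E
```

```text
t 20.13 pos [0.4402 0.1895 0.1487] yaw 22.31 zax [ 0.0012  0.0008 -1.    ] F [0.97 0.34 0.03] M [ 0.009 -0.052 -0.032] gap 0.0004 q [ 0.23  0.38 -0.82  2.03  0.36  0.88 -1.97]
```

View pics/w12c.png

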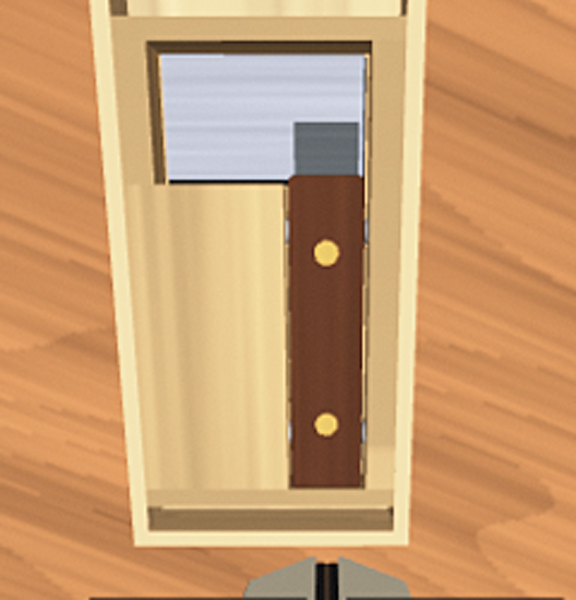

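View pics/s12c.png

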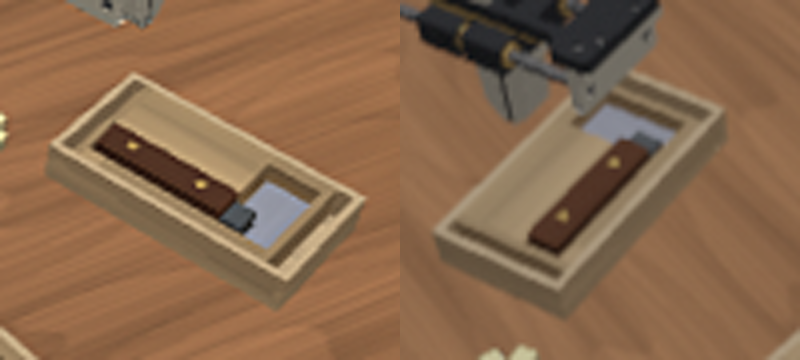

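View pics/s12.png

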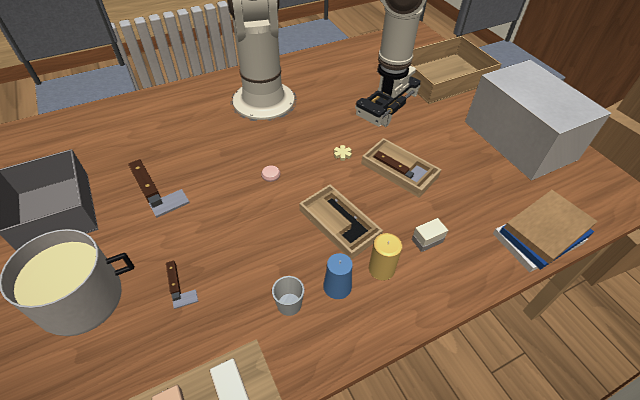

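```bash
python3 - <<'E'
from h import *
np.set_printoptions(suppress=True,precision=3)
d=np.load("pics/w12.npz"); c=(d["K"],d["T"])
px=unc([(158,54),(364,54),(168,181),(290,177),(364,177),(289,488),(363,488)],2.4,180,0)
m=np.array([[75,35,6],[75,-35,6],[35,35,6],[35,-9,28],[35,-35,28],[-75,-9,28],[-75,-35,28]])/1000
m[3:5,0]=.0222 # handle/bolster joint unknown -> excluded
k=[0,1,2,5,6]
v,r=fit([(c,px[k],m[k])],.012,(.493,.2355,.39)); print(v,np.degrees(v[2]),r.reshape(-1,2))
y=v[2];t=np.array([.4947,.2359]);R=np.array([[np.cos(.39),np.sin(.39)],[-np.sin(.39),np.cos(.39)]])
print("in tray mm",1000*R@(v[:2]-t))
v,r=fit([(c,px[k],m[k])],.012,(.493,.2355,.39),True); print("free z",v)
from bench import ctrl
ctrl.finish_job(); print(ctrl.sense()["time_s"])
E
```

```text
[0.494 0.237 0.394] 22.58026856218722 [[ 0.436  0.058]
 [-0.275 -0.239]
 [-0.527 -0.801]
 [ 1.303  0.587]
 [-0.508  0.48 ]]
in tray mm [-0.435  1.203]
free z [0.494 0.237 0.394 0.011]
the job is handed in; nothing more can be done
the job is handed in; nothing more can be done
```

The scraper is in the matching tray, pushed past the spring catches and resting on the bottom. I handed the job in at about 20 s of the 72 s allowed.

- **Choosing:** I took the middle-sized scraper, whose blade measured 39 x 69 mm. It went in the tray whose cut-out is not mirrored. The panel stood about 2 mm off centre toward the handle end; the slot ends gave 1.6 mm and the panel edges 2.5 mm. The scraper dropped in without touching the sides, so I didn't need to feel for the edge.
- **Pushing home:** The highest force I read while pushing was about 17 N. I pressed the middle, heel end and blade end of the handle. Each stopped hard with the top at 40.2–40.3 mm, against 40 mm expected when seated.
- **Last look:** A fit to the wrist picture puts the underside at about 11 mm (the floor is at 12 mm). The scraper's centre is about -0.4 mm along the tray and +1.2 mm across it, and its yaw is within 0.3° of the tray. The gripper stood clear, and in the scene picture the soaps, candles and mould cup looked unmoved.
- **Small disagreements:** The last picture puts the scraper about 1 mm from where I released it, which is within the camera's accuracy. I judged sideways tilt only from that picture and did not press for it.

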